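# Stand a unit injector in its holding fixture and try its follower

## Robot

A 6-joint arm with a two-finger parallel gripper is mounted at the origin on the work surface. World frame = base frame: x ahead of the robot, y to its left, z up, the work surface at z = 0. Lengths are in mm, angles in rad, forces in N, time in s.
With the tool pointing down it reaches from about 350 to 875 mm from the base axis. Payload 4.2 kg.
Tool frame: the origin (TCP) lies midway between the tips of the shut fingers; the grasp point (between the pads) lies 19 mm behind it (arm.tcp_to_grasp is the distance from the TCP to the grasp point, in mm); z points along the fingers, y is the line along which they close (so a half turn about z gives the same grasp; the last joint's range is limited). The gripper opens to 85 mm and grips with 20 to 120 N. Pads are 22 mm wide; open, the fingers measure 114 mm over their backs; the gripper's body (76 mm by 85 mm) begins 54 mm behind the grasp point. The pads swing forward as they close: fully open they stand 13 mm farther back than shut.
Start: joints at [1.495, 0.385, 0.008, 0, -1.194, -0.259], TCP at [205.33, 590.287, 231.312] pointing down, gripper open.
Joint ranges: [-3.14, 3.14], [-1.21, 2.06], [-1.07, 1.41], [-3.16, 2.05], [-2.99, -0.16], [-3.1, 3.1]. Speed limits (rad/s): [2.79, 2.79, 3.14, 3.14, 3.14, 3.14].

## Interface

Orientations are given as a unit quaternion [x, y, z, w].
In Python, from bench import arm gives the robot as it stands.
- The arm moves only by the tool arm_command, never from a script. Its argument "rows" is a list of rows, each a list of 2 entries, a list of its own where there are three numbers: the shift along the tool's x, y, z as a fraction of full scale, then the turn, a rotation vector about the tool's x, y, z as a fraction of full scale. In form: [[[x, y, z], [wx, wy, wz]], ...]. A call has 1 to 5 rows; each row is the pose to reach, as a shift and turn from the pose commanded when the call began, along the tool's axes at that moment, turning the shorter way round; what a row does not reach only later rows make up. Full scale, the value 1, is 0.25 m for a shift and 180 degrees for a turn. A row lasts 1/10 s, in which the tool goes at most 50 mm and 8.59 degrees, less where a joint would pass 70% of its speed; a pose out of reach is approached as far as the arm can. A call with a number of a shift or a turn outside -1 to 1 is refused whole. A call with a gripper value outside its range is refused whole. "grip" is the opening, from 0 (shut) to 1 (fully open), set as the call begins (left out, the last holds). The fingers move at their own pace and stop on an object; the grip force is fixed at half the most. Time passes only in rows, so rows that repeat a pose let the fingers close. It gives the time, the measured TCP pose, the force, the opening and the grip force at its end, in the units of the state.
- arm.read_state(): the state, without advancing time (a new reading comes with each control period).
- arm.get_image(name): name is "side" or "top"; returns (picture, depth): 420x560x3 uint8, blue, green, red; 420x560 float32, mm along the optical axis (not along the pixel's ray), 0 where there is no reading.
- arm.camera_info(name): a dict with "fx", "fy", "cx", "cy" (pixels), "k1" (the pictures are not rectified: a ray, as slopes to the right and down, at radius r is drawn at 1 + k1 r^2 times it, then the intrinsics apply), "extrinsics" (4x4, takes a point from camera to world coordinates). Camera axes: x right, y down, z forward; pixel columns grow to the right and rows downward; lengths in mm; the calibration is good to about 2 mm. A picture is of the moment at which its call begins. camera_info takes no time and is no camera call.
- arm.job_done(): hands the job in; it is judged then, once.
Trained networks look in the newest picture that a camera, given by its name, has taken for a name from the list of things; names that differ only in an ending like _2 or _b are one class to them, and where a whole thing is asked for, a point or a joint stands for the part that bears it (a point fixed in the world has none). Each returns a list of dicts, best first, with "score" (0 to 1); they miss things now and then, are a little off and sometimes report something else, mostly with a low value. They report only what shows in the picture. A call takes as long as a camera call. They do not tell look-alikes from the thing itself.
- arm.spot_in(camera, query): "position" ([column, row] in pixels, amid what is visible of it).
The state is a dict: "clock": time; "joints": joint angles; "joint_vel": joint speeds; "joint_efforts": joint torques, N m; "position": TCP position; "ee_rot": TCP orientation; "contact_force": force on the tool from outside, world axes, zero at the start; "wrist_torque": the same for the moment, N m; "gripper_width": finger opening in mm; "grasp_force": force on a finger pad.
Only numpy, scipy, OpenCV 4.12 (cv2) and the standard library are available. Lean on these libraries where they do the work, as an engineer would, in place of code of your own. Each camera call takes 0.05 s, during which the arm holds its last target. There are 200 camera calls.

## Task

Take the unit injector off its sloping cradle and stand it upright, nozzle down, in the bore of the holding fixture, its square body between the two jaws and fully home on the fixture; lower it in, do not drop it or force it. Let go, then push the spring follower on its top right down to its stop, without leaning hard on it, and let it spring back up, leaving the injector standing home in the fixture. Do not disturb the spanner, the socket or the dish.

Things in the scene. Friction and masses are not known exactly. Their poses are not given: they have to be found in the camera images.
- injector: Unit injector, a loose steel engine part 144 mm long, 0.5 to 0.85 kg, centre of mass about 21 mm up its axis. Origin: centre of the square body's lower shoulder; z axis along the injector towards the follower end. At the start it lies in the cradle, z axis 45 degrees above level, follower end up, +x face down on the rail, y axis level. All four ways round fit the fixture.
- injector_block (a point): Centre of the injector's body, a square steel block 40 x 40 mm (faces square to the injector's x and y), 48 mm long from its shoulder (the origin) up. In the cradle the two faces square to y are free for fingers over the whole block. Two small brass fuel caps (4.2 mm radius, at x = +-15.5 mm) stand 11 mm above the block's top.
- nozzle_tip (a point): Lower end of the injector, 58 mm below its origin along its axis. Below the shoulder comes a round nozzle nut of 26 mm diameter, 42 mm long, its end chamfered 2.5 mm, then the nozzle, 9 mm in diameter and 16 mm long.
- follower (a joint): The follower's travel, m: 0 up (at rest), 0.012 hard down on its stop. A coil spring pushes it back: about 9 N to start it, 17 N just before the stop.
- follower_top (a point): Centre of the flat top of the follower's round steel head (26 mm diameter, 8 mm thick), 86 mm along the injector's z axis from its origin when the follower is up.
- cradle: Fixed sloping cradle over a steel drip tray 190 x 110 mm with a 12 mm rim; origin at the centre of the tray's underside, x axis level, pointing uphill. A black rail 24 mm wide and 70 mm long, rising at 45 degrees, bears the injector's +x face. The injector lifts straight up out of it.
- cradle_rest (a point): Where the injector's origin lies in the cradle: 10 mm downhill of the tray's centre, 70 mm above the bench. Just below, a blue forked plate 6 mm thick and 50 mm wide, square to the rail, bears the injector's shoulder; the nozzle nut lies in its 29 mm slot, open on the upper side.
- fixture_seat (a point): Centre of the bore's mouth on the flat top of the holding fixture's pedestal, 72 mm above the bench, where the injector's shoulder (its origin) comes to rest. The point's z axis points up, its x axis (fixed to the fixture) runs from jaw to jaw. The bore is 28 mm in diameter with a 2 mm chamfer, 60 mm deep.
- fixture: Fixed holding fixture: grey base plate 130 x 110 x 12 mm bolted to the bench, on it a dark steel pedestal 78 x 78 mm, up to 72 mm high, with an upright bore. Origin under the centre of the base plate.
- jaw_gap (a point): Middle of the gap between the fixture's two steel jaws, level with their tops, 15 mm above the pedestal. The jaws stand on the fixture's +x and -x sides, each 30 mm wide (along y) and 12 mm thick; the gap for the injector's square body is 42 mm, flaring wider over the top 6 mm. The other two sides (+-y) are open.
- spanner: Combination spanner 180 mm long lying on the bench, a bystander.
- socket: Deep steel socket, 30 mm diameter, 64 mm tall, standing on the bench, a bystander; origin at its foot.
- dish: Round steel dish, 100 mm across and 24 mm high, a bystander; origin under its centre.
There are look-alikes about, which are no part of the job. What is shaped like the fixture but green is not meant. Of the things that look like the injector, the smaller one is meant.

How it is judged:
By the outcome, as a careful person would: the job done as asked, in the order asked, and still so for the second after the job is handed in, with the robot touching nothing.
It also fails if it takes over 51 s, if anything falls off the work surface, if the arm or the gripper's body presses on something with over 40 N, if the wrist force passes 120 N, or if a joint passes its speed limit or range.

## Working session

There is one attempt and no reset: what is moved stays moved. The work goes in short steps, Python scripts to look and compute and a tool call to move; the robot and the scene stay as the last step left them, time stands still between calls to the robot, and variables do not carry over. Pictures are saved under pics/ and viewed, at most 10 in all, crops included, and the job is handed in when it is done.

Besides the shell and the picture viewer there is one more tool, called after "Emit:" as name([rows], argument=value, ...), one row to a line, values as JSON. arm_command: Moves the arm, as the interface text tells. Shift numbers are shares of 0.25 m and turn numbers shares of 180 degrees, none past 1 either way. Its arguments: {"type":"object","properties":{"rows":{"type":"array","items":{"type":"array"}},"grip":{"type":"number"}},"required":["rows"]}

```bash
mkdir -p pics; cat > h.py <<'E'
import numpy as np, cv2
from scipy.spatial.transform import Rotation as R
from bench import arm
def cloud(name):
    im,d=arm.get_image(name); c=arm.camera_info(name)
    return im,d,pts(d,c)
def pts(d,c):
    h,w=d.shape; K=np.array([[c['fx'],0,c['cx']],[0,c['fy'],c['cy']],[0,0,1.]])
    u,v=np.meshgrid(np.arange(w),np.arange(h))
    n=cv2.undistortPoints(np.stack([u,v],-1).reshape(-1,1,2).astype(float),K,np.array([c['k1'],0,0,0.])).reshape(h,w,2)
    P=np.dstack([n[...,0]*d,n[...,1]*d,d]); E=np.array(c['extrinsics'])
    W=P@E[:3,:3].T+E[:3,3]; W[d<=0]=np.nan
    return W
E
python3 - <<'E'
from h import *
for n in ('side','top'):
    im,d,W=cloud(n); np.savez('/tmp/%s.npz'%n,im=im,d=d,W=W)
    cv2.imwrite('pics/%s0.png'%n,im)
    for q in ('injector','fixture','cradle','follower_top','dish','socket','spanner'):
        for r in arm.spot_in(n,q)[:3]:
            c,w=np.round(r['position']).astype(int); print(n,q,round(r['score'],2),c,w,np.round(W[w,c]))
s=arm.read_state();print(s)
E
```

```text
side injector 0.85 208 201 [468. 176. 105.]
side injector 0.72 142 188 [417. 401.  43.]
side injector 0.37 214 236 [456. 155.   7.]
side fixture 0.82 342 312 [ 463. -234.   73.]
side fixture 0.71 210 202 [470. 171. 103.]
side fixture 0.64 442 297 [ 635. -355.   67.]
side cradle 0.77 215 236 [444. 134.  32.]
side follower_top 0.64 208 206 [462. 170.  96.]
side follower_top 0.51 215 236 [444. 134.  32.]
side follower_top 0.45 140 204 [383. 364.  31.]
side dish 0.82 376 245 [ 712. -153.    5.]
side socket 0.6 253 273 [422. -24.  47.]
side spanner 0.8 282 198 [677. 131.   6.]
side spanner 0.3 208 206 [462. 170.  96.]
top injector 0.8 162 254 [433. 426.  53.]
top injector 0.72 242 239 [471. 185. 114.]
top fixture 0.93 419 176 [ 654. -325.   84.]
top fixture 0.75 376 234 [ 486. -195.   80.]
top cradle 0.94 248 245 [456. 171.  93.]
top follower_top 0.56 175 271 [383. 390.  38.]
top follower_top 0.42 231 230 [494. 214. 136.]
top follower_top 0.18 374 234 [ 486. -188.   86.]
top dish 0.69 359 166 [ 703. -163.    9.]
top socket 0.51 248 246 [453. 171.  88.]
top spanner 0.71 256 172 [686. 155.   7.]
{'clock': 0.8, 'joints': array([ 1.49459512e+00,  3.84687239e-01,  7.89183228e-03, -1.83609087e-05,
       -1.19400793e+00, -2.58591385e-01]), 'joint_vel': array([-5.05231044e-05,  7.23931329e-04,  1.86599804e-03,  1.97451824e-03,
       -9.61374329e-04, -3.09285355e-04]), 'joint_efforts': array([-2.12268055e-04, -3.92031956e+01,  1.88606358e+01,  4.19058904e+00,
       -2.64818427e-04,  4.07060114e-06]), 'position': array([205.32717143, 590.27843008, 231.31385492]), 'ee_rot': array([ 9.86021363e-01, -1.66618940e-01, -8.18189499e-06,  4.26653170e-06]), 'contact_force': array([0.11820414, 0.41095205, 0.69478851]), 'wrist_torque': array([-0.01975941,  0.02423181,  0.02109368]), 'grasp_force': 0.0, 'gripper_width': 85.19975181261636}
```

```bash
ls pics; ls
```

```text
side0.png
top0.png
h.py
pics
```

View pics/top0.png

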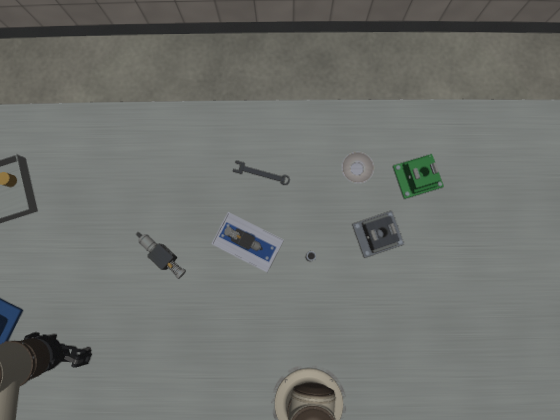

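View pics/side0.png

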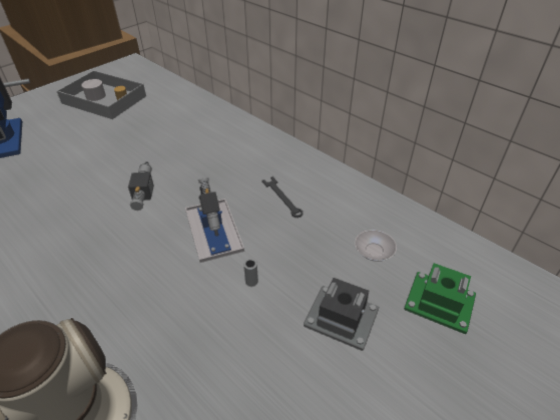

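The top picture shows the grey fixture at (378,234), the green look-alike at (418,176) and the cradle with the small injector at (245,240). The larger look-alike injector lies on the bench at (162,256), the spanner is at (262,173), the socket at (310,257) and the dish at (357,167). The side picture agrees: cradle injector (209,205), grey fixture (342,312). Next I fit the geometry to the point clouds.

```bash
cat > fit.py <<'E'
from h import *
from scipy.optimize import minimize
def box(p,c,h):
    q=abs(p-np.array(c))-np.array(h); return np.linalg.norm(np.maximum(q,0),axis=1)+np.minimum(q.max(1),0)
def cyl(p,z0,z1,r):
    q=np.c_[np.hypot(p[:,0],p[:,1])-r,abs(p[:,2]-(z0+z1)/2)-(z1-z0)/2]
    return np.linalg.norm(np.maximum(q,0),axis=1)+np.minimum(q.max(1),0)
def inj(p): return np.minimum.reduce([box(p,(0,0,24),(20,20,24)),cyl(p,-42,0,13),cyl(p,-58,-42,4.5),cyl(p,78,86,13)])
def fixture(p): return np.minimum.reduce([box(p,(0,0,6),(65,55,6)),box(p,(0,0,36),(39,39,36)),box(p,(27,0,79.5),(6,15,7.5)),box(p,(-27,0,79.5),(6,15,7.5))])
C=np.sqrt(.5)
def toinj(p):
    d=p-np.array([-10,0,70]); z=d@[C,0,C]; x=d@[C,0,-C]; return np.c_[x,d[:,1],z]
def cradle(p):
    i=toinj(p)
    return np.minimum.reduce([box(p,(0,0,2),(95,55,2)),inj(i),box(i,(25,0,30),(5,12,35)),box(i,(5,0,-3),(20,25,3))])
def fit(f,P,x0,y0,yaws):
    best=None
    def cost(v):
        c,s=np.cos(v[2]),np.sin(v[2]); d=P-np.array([v[0],v[1],v[3]])
        q=np.c_[c*d[:,0]+s*d[:,1],-s*d[:,0]+c*d[:,1],d[:,2]]
        e=abs(f(q)); return np.mean(np.minimum(e,8)**2/(4+np.minimum(e,8)**2))
    for y in yaws:
        r=minimize(cost,[x0,y0,y,0],method='Nelder-Mead',options=dict(initial_simplex=[[x0,y0,y,0],[x0+15,y0,y,0],[x0,y0+15,y,0],[x0,y0,y+.2,0],[x0,y0,y,3]],maxiter=800))
        if best is None or r.fun<best.fun: best=r
    return best
E
python3 - <<'E'
from fit import *
A={n:np.load('/tmp/%s.npz'%n) for n in('top','side')}
for n in A: print(n,{k:v for k,v in arm.camera_info(n).items()})
for nm,f,c in(('fixture',fixture,(480,-210)),('cradle',cradle,(455,165))):
    for k in('top','side','both'):
        L=[]
        for n in A:
            if k in(n,'both'):
                W=A[n]['W'].reshape(-1,3); W=W[np.isfinite(W).all(1)]
                m=(np.hypot(W[:,0]-c[0],W[:,1]-c[1])<120)&(W[:,2]>(7 if nm=='fixture' else 5.5))
                if nm=='fixture': m&=np.hypot(W[:,0]-645,W[:,1]+335)>105
                L.append(W[m])
        P=np.vstack(L)
        r=fit(f,P,*c,np.arange(0,6.28,.4)); print(nm,k,len(P),np.round(r.x,3),round(np.degrees(r.x[2]),1),round(r.fun,3))
E
```

```text
top {'fx': 440.47167265766313, 'fy': 440.47167265766313, 'cx': 282.2765602044879, 'cy': 211.83243889363914, 'k1': -0.042884084013921235, 'extrinsics': array([[-4.01375733e-03, -9.91038456e-01,  1.33516549e-01,
         3.82126730e+02],
       [-9.99932313e-01,  5.43568012e-03,  1.02869824e-02,
         6.03401632e+01],
       [-1.09205484e-02, -1.33466222e-01, -9.90993193e-01,
         1.33789192e+03],
       [ 0.00000000e+00,  0.00000000e+00,  0.00000000e+00,
         1.00000000e+00]])}
side {'fx': 435.6880313198765, 'fy': 435.6880313198765, 'cx': 277.963849022035, 'cy': 207.07177105724412, 'k1': 0.01347447080980913, 'extrinsics': array([[ 6.94569279e-01, -4.95330916e-01,  5.21747832e-01,
         3.43835688e+01],
       [-7.19410055e-01, -4.73404645e-01,  5.08268842e-01,
        -4.79016042e+02],
       [-4.76342404e-03, -7.28378559e-01, -6.85158364e-01,
         8.05162421e+02],
       [ 0.00000000e+00,  0.00000000e+00,  0.00000000e+00,
         1.00000000e+00]])}
fixture top 1498 [ 4.92176e+02 -2.15821e+02  1.88900e+00 -2.18000e-01] 108.2 0.436
fixture side 3344 [ 4.93785e+02 -2.16566e+02  5.03400e+00  7.70000e-02] 288.4 0.331
fixture both 4842 [ 4.93582e+02 -2.16072e+02  1.89400e+00  3.00000e-02] 108.5 0.368
cradle top 1328 [474.412 184.826   1.114   6.622] 63.8 0.385
cradle side 1669 [474.813 186.349   1.104   7.487] 63.3 0.404
cradle both 2997 [474.391 185.455   1.107   6.914] 63.4 0.399
```

```bash
python3 - <<'E'
from fit import *
A={n:np.load('/tmp/%s.npz'%n) for n in('top','side')}
def rims(p): return np.minimum.reduce([box(p,(s*94,0,6),(1,55,6)) for s in(1,-1)]+[box(p,(0,s*54,6),(95,1,6)) for s in(1,-1)])
def caps(i): return np.minimum.reduce([cyl(i-np.array([s*15.5,0,0]),48,59,4.2) for s in(1,-1)]+[cyl(i,48,78,10)])
def f1(p):
    i=toinj(p); return np.minimum.reduce([inj(i),caps(i),box(i,(25,0,30),(5,12,35)),box(i,(5,0,-3),(20,25,3))])
for nm,f,lo,hi in(('inj',f1,45,200),('rim',rims,9,16)):
  for k in('top','side','both'):
    L=[]
    for n in A:
        if k in(n,'both'):
            W=A[n]['W'].reshape(-1,3); W=W[np.isfinite(W).all(1)]
            L.append(W[(np.hypot(W[:,0]-465,W[:,1]-172)<125)&(W[:,2]>lo)&(W[:,2]<hi)])
    P=np.vstack(L)
    r=fit(f,P,468,178,[.9,1.1,1.3]); print(nm,k,len(P),np.round(r.x,3),round(np.degrees(r.x[2]),1),round(r.fun,3))
for n in A:
    W=A[n]['W']; m=np.hypot(W[...,0]-465,W[...,1]-172)<100
    print(n,'maxz',np.sort(W[...,2][m])[-5:])
    im=A[n]['im']; c=(242,240) if n=='top' else(213,215)
    cr=cv2.resize(im[c[1]-40:c[1]+40,c[0]-50:c[0]+50],None,fx=4,fy=4,interpolation=2)
    f=(378,235) if n=='top' else(342,312)
    cr2=cv2.resize(im[f[1]-40:f[1]+40,f[0]-50:f[0]+50],None,fx=4,fy=4,interpolation=2)
    A[n+'c'] if 0 else cv2.imwrite('/tmp/c_%s.png'%n,np.hstack([cr,cr2]))
cv2.imwrite('pics/crop.png',cv2.resize(np.vstack([cv2.imread('/tmp/c_top.png'),cv2.imread('/tmp/c_side.png')]),(740,592)))
E
```

```text
inj top 488 [ 4.72310e+02  1.80283e+02  1.09700e+00 -1.68000e-01] 62.9 0.288
inj side 723 [471.283 179.468   1.1    -1.073] 63.1 0.266
inj both 1211 [ 4.71838e+02  1.80242e+02  1.09900e+00 -1.97000e-01] 63.0 0.279
rim top 398 [471.938 180.034   1.106   3.652] 63.4 0.588
rim side 409 [470.552 179.134   1.106   2.541] 63.4 0.511
rim both 807 [471.543 179.693   1.102   3.453] 63.2 0.556
top maxz [137.95802585 139.38914394 140.6475758  140.99360135 141.06435153]
side maxz [137.49935532 137.69554613 138.1409474  138.94454011 139.0689062 ]
```

View pics/crop.png

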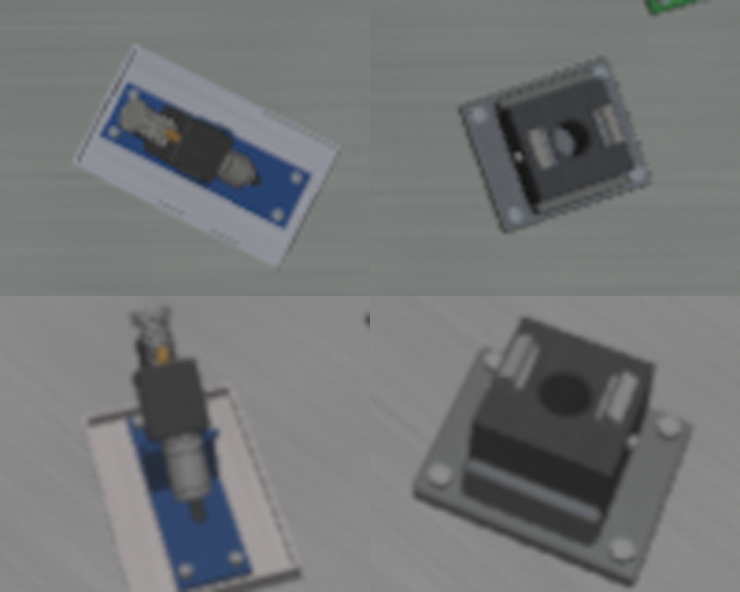

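The crop confirms the fits: the injector lies in the cradle with its follower up-left in the top view, and the grey fixture's jaws stand either side of the bore. I'll grasp with the tool vertical across the y faces, then tilt 45° to set it in.

```bash
cat >> h.py <<'E'
def down(yx): # tool down with tool x at azimuth yx deg
    a=np.radians(yx); x=np.array([np.cos(a),np.sin(a),0]); z=np.array([0,0,-1.]); return R.from_matrix(np.c_[x,np.cross(z,x),z])
CR=np.array([471.6,180.,0]); CY=63.1; FX=np.array([493.2,-216.0,72.]); FY=108.4
def rel(p,Rt,s=None):
    s=s or arm.read_state(); R0=R.from_quat(s['ee_rot'])
    d=R0.inv().apply(np.array(p)-s['position'])/250; w=(R0.inv()*Rt).as_rotvec()/np.pi
    print('shift',np.round(d,4),'turn',np.round(w,4),'| mm',np.round(d*250,1),'deg',np.round(w*180,1)); return d,w
def st():
    s=arm.read_state(); print(round(s['clock'],2),np.round(s['position'],1),np.round(s['joints'],2),'F',np.round(s['contact_force'],1),'w',round(s['gripper_width'],1),round(s['grasp_force'],1)); return s
E
python3 - <<'E'
from h import *
rel([476.7,190,200],down(243.1))
E
```

```text
shift [1.5513 1.1555 0.1252] turn [0.     0.     0.5429] | mm [387.8 288.9  31.3] deg [ 0.   0.  97.7]
```

Emit:
arm_command([
  [[0.15, 0.11, 0.01], [0, 0, 0.044]],
  [[0.3, 0.22, 0.02], [0, 0, 0.09]],
  [[0.45, 0.34, 0.03], [0, 0, 0.135]],
  [[0.6, 0.45, 0.04], [0, 0, 0.18]],
  [[0.75, 0.56, 0.05], [0, 0, 0.22]],
], grip=1)

```text
clock: 1.3
position: [337.1, 394.8, 219.0]
ee_rot: [0.87, -0.493, 0.0, -0.0]
contact_force: [0.9, 1.2, 0.4]
gripper_width: 85.3
grasp_force: 0.0
```

```bash
python3 - <<'E'
from h import *
st(); rel([476.7,190,200],down(243.1))
E
```

```text
1.3 [337.1 394.8 219. ] [ 1.18  0.21 -0.27  0.   -1.09 -0.64] F [0.9 1.2 0.4] w 85.3 0.0
shift [ 0.9898 -0.0575  0.0759] turn [-1.000e-04  2.000e-04  3.213e-01] | mm [247.5 -14.4  19. ] deg [-0.   0.  57.8]
```

Emit:
arm_command([
  [[0.2, -0.012, 0.015], [0, 0, 0.047]],
  [[0.4, -0.023, 0.03], [0, 0, 0.094]],
  [[0.6, -0.035, 0.045], [0, 0, 0.14]],
  [[0.8, -0.046, 0.06], [0, 0, 0.187]],
  [[0.95, -0.056, 0.076], [0, 0, 0.234]],
])

```text
clock: 1.8
position: [472.5, 198.3, 200.1]
ee_rot: [-0.634, 0.773, -0.0, 0.0]
contact_force: [-0.1, 0.6, -0.9]
gripper_width: 85.5
grasp_force: 0.0
```

Emit:
arm_command([
  [[0, 0, 0], [0, 0, 0.044]],
  [[0, 0, 0], [0, 0, 0.087]],
  [[0, 0, 0], [0, 0, 0.087]],
])

```text
clock: 2.1
position: [471.7, 200.1, 199.9]
ee_rot: [-0.525, 0.851, 0.0, 0.0]
contact_force: [-0.0, 0.6, 0.9]
gripper_width: 85.5
grasp_force: 0.0
```

```bash
python3 - <<'E'
from h import *
st(); rel([476.7,190,200],down(243.1));rel([476.7,190,73],down(243.1))
E
```

```text
2.1 [471.7 200.1 199.9] [ 0.72  0.22 -0.31  0.   -1.04 -1.18] F [-0.   0.6  0.9] w 85.5 0.0
shift [ 0.0273 -0.0359 -0.0005] turn [-0.      0.      0.0016] | mm [ 6.8 -9.  -0.1] deg [-0.   0.   0.3]
shift [ 0.0274 -0.0358  0.5075] turn [-0.      0.      0.0016] | mm [  6.8  -9.  126.9] deg [-0.   0.   0.3]
```

Emit:
arm_command([
  [[0.027, -0.036, 0], [0, 0, 0.002]],
  [[0.027, -0.036, 0.1], [0, 0, 0.002]],
  [[0.027, -0.036, 0.2], [0, 0, 0.002]],
  [[0.027, -0.036, 0.3], [0, 0, 0.002]],
  [[0.027, -0.036, 0.3], [0, 0, 0.002]],
])

```text
clock: 2.6
position: [474.5, 188.9, 121.9]
ee_rot: [-0.524, 0.852, -0.0, -0.004]
contact_force: [-0.1, 0.5, -0.2]
gripper_width: 85.3
grasp_force: 0.0
```

```bash
python3 - <<'E'
from h import *
st(); rel([476.7,190,73],down(243.1))
im,d=arm.get_image('side');im2,_=arm.get_image('top')
a=cv2.resize(im[130:270,140:280],(560,560),interpolation=2)[:,80:480];b=cv2.resize(im2[170:310,170:310],(560,560),interpolation=2)[:,80:480]
cv2.imwrite('pics/g1.png',np.hstack([a,b]))
E
```

```text
2.6 [474.5 188.9 121.9] [ 0.7   0.31 -0.42 -0.   -0.85 -1.16] F [-0.1  0.5 -0.2] w 85.3 0.0
shift [-0.009  -0.0066  0.1954] turn [ 0.0012 -0.0021  0.0003] | mm [-2.2 -1.7 48.8] deg [ 0.2 -0.4  0.1]
```

View pics/g1.png

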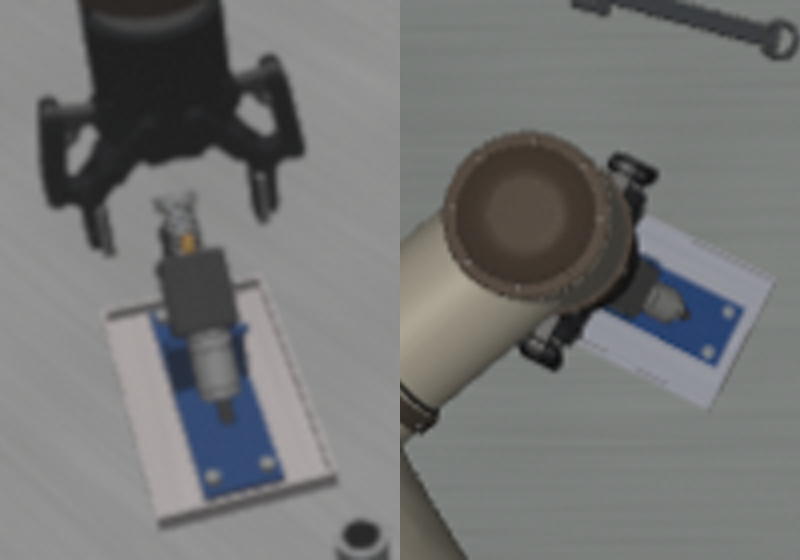

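The gripper stands straight above the injector, with the fingers either side of the body in both views. I'm descending.

Emit:
arm_command([
  [[-0.008, -0.006, 0.05], [0, 0, 0]],
  [[-0.008, -0.006, 0.1], [0, 0, 0]],
  [[-0.008, -0.006, 0.15], [0, 0, 0]],
  [[-0.008, -0.006, 0.19], [0, 0, 0]],
  [[-0.008, -0.006, 0.19], [0, 0, 0]],
])

```text
clock: 3.2
position: [478.3, 191.3, 76.3]
ee_rot: [-0.523, 0.852, -0.0, -0.001]
contact_force: [-1.1, 0.2, -0.6]
gripper_width: 85.5
grasp_force: 0.0
```

```bash
python3 - <<'E'
from h import *
st(); rel([476.7,190,73],down(243.1))
E
```

```text
3.2 [478.3 191.3  76.3] [ 0.7   0.37 -0.46 -0.   -0.74 -1.17] F [-1.1  0.2 -0.6] w 85.5 0.0
shift [0.0076 0.0034 0.0134] turn [ 0.0003 -0.0005 -0.0001] | mm [1.9 0.9 3.4] deg [ 0.1 -0.1 -0. ]
```

Emit:
arm_command([
  [[0.007, 0.003, 0.005], [0, 0, 0]],
  [[0.007, 0.003, 0.01], [0, 0, 0]],
])

```text
clock: 3.4
position: [477.6, 190.6, 75.4]
ee_rot: [-0.523, 0.852, 0.0, 0.001]
contact_force: [-0.4, -0.3, 0.4]
gripper_width: 85.4
grasp_force: 0.0
```

Emit:
arm_command([
  [[0, 0, 0], [0, 0, 0]],
  [[0, 0, 0], [0, 0, 0]],
  [[0, 0, 0], [0, 0, 0]],
  [[0, 0, 0], [0, 0, 0]],
  [[0, 0, 0], [0, 0, 0]],
], grip=0)

```text
clock: 3.9
position: [477.2, 190.5, 75.2]
ee_rot: [-0.523, 0.852, 0.0, 0.0]
contact_force: [-2.2, 1.3, 3.6]
gripper_width: 39.1
grasp_force: 61.5
```

Emit:
arm_command([
  [[0, 0, 0], [0, 0, 0]],
  [[0, 0, 0], [0, 0, 0]],
  [[0, 0, 0], [0, 0, 0]],
])

```text
clock: 4.2
position: [477.3, 190.6, 75.2]
ee_rot: [-0.523, 0.852, 0.0, 0.0]
contact_force: [-2.3, -0.2, 5.2]
gripper_width: 39.7
grasp_force: 61.6
```

Emit:
arm_command([
  [[0, 0, -0.02], [0, 0, 0]],
  [[0, 0, -0.06], [0, 0, 0]],
  [[0, 0, -0.12], [0, 0, 0]],
  [[0, 0, -0.2], [0, 0, 0]],
  [[0, 0, -0.28], [0, 0, 0]],
])

```text
clock: 4.7
position: [476.7, 189.9, 144.9]
ee_rot: [-0.523, 0.852, 0.0, -0.001]
contact_force: [0.9, -0.2, -6.2]
gripper_width: 39.5
grasp_force: 61.1
```

Emit:
arm_command([
  [[0, 0, -0.1], [0, 0, 0]],
  [[0, 0, -0.2], [0, 0, 0]],
  [[0, 0, -0.3], [0, 0, 0]],
  [[0, 0, -0.35], [0, 0, 0]],
])

```text
clock: 5.1
position: [477.7, 190.5, 234.5]
ee_rot: [-0.523, 0.852, 0.0, 0.001]
contact_force: [0.0, 1.1, -5.9]
gripper_width: 39.1
grasp_force: 61.2
```

```bash
cat >> h.py <<'E'
# grasp: injector pose in tool frame
u=np.array([np.cos(np.radians(CY)),np.sin(np.radians(CY)),0]); up=np.array([0,0,1.])
Rinj0=R.from_matrix(np.c_[(u-up)*np.sqrt(.5),np.cross(up,u),(u+up)*np.sqrt(.5)])
Oinj0=CR-10*u+70*up
Pg=np.array([477.3,190.6,75.2]); Rg=down(243.05)
IO=Rg.inv().apply(Oinj0-Pg); IR=Rg.inv()*Rinj0
def tool_for(o,yaw,io=None,ir=None):
    Ri=R.from_euler('z',yaw,degrees=True); Rt=Ri*(ir or IR).inv(); return np.array(o)-Rt.apply(IO if io is None else io),Rt
E
python3 - <<'E'
from h import *
st(); print(IO,IR.as_matrix().round(2))
for y in(FY,FY-180):
    p,Rt=tool_for(FX+[0,0,90],y); print(y,p,Rt.as_matrix()[:,2]); rel(p,Rt)
E
```

```text
5.1 [477.7 190.5 234.5] [ 0.7   0.19 -0.26  0.   -1.12 -1.17] F [ 0.   1.1 -5.9] w 39.1 61.2
[22.0321741   0.26821141  5.2       ] [[-0.71  0.   -0.71]
 [ 0.    1.    0.  ]
 [ 0.71  0.   -0.71]]
108.4 [ 489.7158967  -204.61577379  181.25588354] [-0.22319757  0.67095666 -0.70710678]
shift [ 1.3878 -0.7584  0.2103] turn [-0.0996 -0.2359 -0.2379] | mm [ 346.9 -189.6   52.6] deg [-17.9 -42.5 -42.8]
-71.6 [ 496.6841033  -227.38422621  181.25588354] [ 0.22319757 -0.67095666 -0.70710678]
shift [ 1.4564 -0.8246  0.2102] turn [ 0.291  -0.1205  0.7007] | mm [ 364.1 -206.1   52.6] deg [ 52.4 -21.7 126.1]
```

Emit:
arm_command([
  [[0.07, -0.038, 0], [-0.005, -0.012, -0.012]],
  [[0.18, -0.1, 0], [-0.013, -0.031, -0.031]],
  [[0.32, -0.175, 0], [-0.023, -0.054, -0.055]],
  [[0.47, -0.255, 0], [-0.034, -0.08, -0.081]],
  [[0.61, -0.335, 0], [-0.044, -0.104, -0.105]],
])

```text
clock: 5.6
position: [481.4, 29.9, 232.0]
ee_rot: [-0.639, 0.752, 0.134, 0.092]
contact_force: [1.0, 0.6, -5.6]
gripper_width: 39.7
grasp_force: 61.6
```

```bash
python3 - <<'E'
from h import *
st()
p,Rt=tool_for(FX+[0,0,110],FY); rel(p,Rt)
E
```

```text
5.6 [481.4  29.9 232. ] [ 0.18  0.17 -0.19 -0.35 -1.2  -0.21] F [ 1.   0.6 -5.6] w 39.7 61.6
shift [ 0.9111 -0.1809 -0.1828] turn [-0.0562 -0.1407 -0.1418] | mm [227.8 -45.2 -45.7] deg [-10.1 -25.3 -25.5]
```

Emit:
arm_command([
  [[0.17, -0.034, -0.034], [-0.01, -0.026, -0.026]],
  [[0.34, -0.068, -0.068], [-0.021, -0.052, -0.053]],
  [[0.5, -0.1, -0.1], [-0.031, -0.077, -0.078]],
  [[0.65, -0.13, -0.13], [-0.04, -0.1, -0.101]],
  [[0.77, -0.153, -0.154], [-0.047, -0.119, -0.12]],
])

```text
clock: 6.1
position: [488.5, -170.9, 205.0]
ee_rot: [0.736, -0.58, -0.284, -0.205]
contact_force: [0.7, 0.8, -5.0]
gripper_width: 39.4
grasp_force: 61.7
```

```bash
python3 - <<'E'
from h import *
st()
p,Rt=tool_for(FX+[0,0,85],FY); rel(p,Rt)
E
```

```text
6.1 [ 488.5 -170.9  205. ] [-0.37  0.5   0.14 -0.55 -1.68  0.68] F [ 0.7  0.8 -5. ] w 39.4 61.7
shift [0.1755 0.025  0.0008] turn [-0.01   -0.0222 -0.0231] | mm [43.9  6.3  0.2] deg [-1.8 -4.  -4.2]
```

Emit:
arm_command([
  [[0.08, 0.012, 0], [-0.005, -0.011, -0.011]],
  [[0.14, 0.02, 0], [-0.008, -0.018, -0.019]],
  [[0.175, 0.025, 0], [-0.01, -0.022, -0.023]],
  [[0.175, 0.025, 0], [-0.01, -0.022, -0.023]],
  [[0.175, 0.025, 0], [-0.01, -0.022, -0.023]],
])

```text
clock: 6.6
position: [490.2, -200.8, 178.1]
ee_rot: [0.75, -0.541, -0.31, -0.223]
contact_force: [0.3, -0.6, -4.8]
gripper_width: 39.4
grasp_force: 61.8
```

```bash
cat > injfit.py <<'E'
from fit import *
def caps(i): return np.minimum.reduce([cyl(i-np.array([s*15.5,0,0]),48,59,4.2) for s in(1,-1)]+[cyl(i,48,78,10)])
def f(i): return np.minimum(inj(i),caps(i))
def look(tag):
    s=st(); Rt=R.from_quat(s['ee_rot']); O=s['position']+Rt.apply(IO); Ri=Rt*IR
    print('pred O',O.round(1),'z',Ri.as_matrix()[:,2].round(3),'x az',np.degrees(np.arctan2(*Ri.as_matrix()[[1,0],0])).round(1))
    Q=[];ims=[]
    for n in('top','side'):
        im,d,W=cloud(n); ims.append(im); W=W.reshape(-1,3); W=W[np.isfinite(W).all(1)]
        q=Ri.inv().apply(W-O); q=q[(np.hypot(q[:,0],q[:,1])<30)&(q[:,2]>-65)&(q[:,2]<100)&(W[:,2]>90)]
        Q.append(q)
    def cost(v,q):
        p=R.from_rotvec([v[3]/50,v[4]/50,0]).apply(q-v[:3]); e=np.minimum(abs(f(p)),6); return np.mean(e**2/(4+e**2))
    for nm,q in(('top',Q[0]),('side',Q[1]),('both',np.vstack(Q))):
        b=min((minimize(cost,np.array(x0,float),args=(q,),method='Nelder-Mead',options=dict(maxiter=2000,initial_simplex=np.vstack([x0,np.array(x0)+np.eye(5)*4]))) for x0 in([-2,-2,-2,-2,-2],[-1,-3,-3,0,0],[-3,-1,0,-3,0])),key=lambda r:r.fun)
        print(nm,len(q),'offset in inj frame',b.x[:3].round(1),'tilt deg',np.degrees(b.x[3:]/50).round(1),round(b.fun,3),'world O',(O+Ri.apply(b.x[:3])).round(1))
    cv2.imwrite('pics/%s.png'%tag,np.hstack([cv2.resize(ims[1][220:360,290:430],(560,560),interpolation=2)[:,80:480],cv2.resize(ims[0][170:310,310:450],(560,560),interpolation=2)[:,80:480]]))
E
python3 - <<'E'
from injfit import *
look('p1')
p,Rt=tool_for(FX+[0,0,85],FY); rel(p,Rt)
E
```

```text
6.6 [ 490.2 -200.8  178.1] [-0.42  0.59  0.2  -0.55 -1.74  0.81] F [ 0.3 -0.6 -4.8] w 39.4 61.8
pred O [ 493.7 -212.2  158.9] z [-0.     0.003  1.   ] x az 108.4
top 415 offset in inj frame [-1.1 -1.7  0.1] tilt deg [ 0.  -1.3] 0.417 world O [ 495.7 -212.7  159. ]
side 903 offset in inj frame [-1.4 -0.7  0.7] tilt deg [ 0.6 -0.7] 0.249 world O [ 494.8 -213.3  159.6]
both 1318 offset in inj frame [-1.2 -0.7  0.6] tilt deg [ 0.6 -0.7] 0.305 world O [ 494.7 -213.1  159.5]
shift [ 0.0184  0.0075 -0.0028] turn [ 0.0002 -0.0013  0.0006] | mm [ 4.6  1.9 -0.7] deg [ 0.  -0.2  0.1]
```

View pics/p1.png

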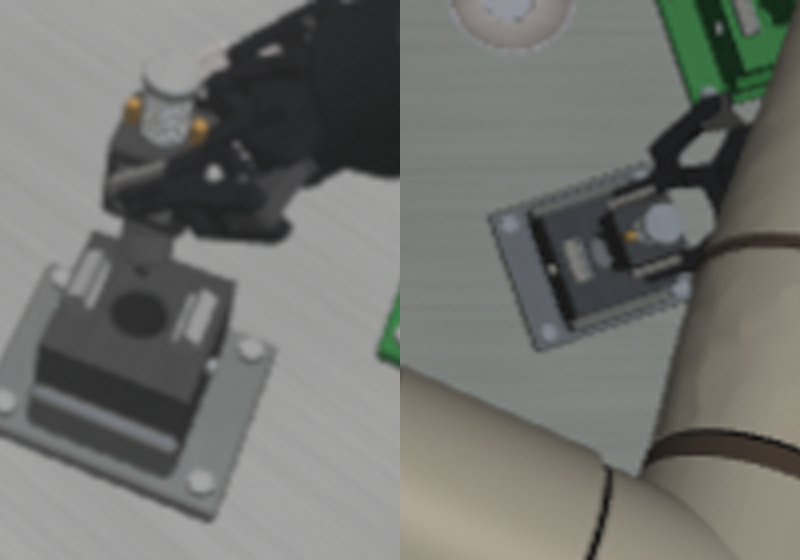

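```bash
cat >> h.py <<'E'
def mv(w,Rt=None):
    s=arm.read_state(); return rel(s['position']+np.array(w),Rt or tool_for(FX,FY)[1],s)
E
python3 - <<'E'
from h import *
mv([-0.9,-3.4,0]); mv([-0.9,-3.4,-40]); mv([0,0,-1])
E
```

```text
shift [ 0.0083  0.0077 -0.0083] turn [ 0.0002 -0.0013  0.0006] | mm [ 2.1  1.9 -2.1] deg [ 0.  -0.2  0.1]
shift [0.121  0.0077 0.1053] turn [ 0.0002 -0.0013  0.0006] | mm [30.3  1.9 26.3] deg [ 0.  -0.2  0.1]
shift [0.0028 0.     0.0028] turn [ 0.0002 -0.0013  0.0006] | mm [0.7 0.  0.7] deg [ 0.  -0.2  0.1]
```

```bash
python3 - <<'E'
from h import *
s=st(); R0=R.from_quat(s['ee_rot']); print('pred O',s['position']+R0.apply(IO), s['joint_vel'].round(3))
E
```

```text
6.7 [ 490.3 -200.5  179. ] [-0.42  0.59  0.2  -0.55 -1.74  0.81] F [-0.5 -0.6 -3.8] w 39.5 61.8
pred O [ 493.83820267 -211.89786388  159.79454189] [ 0.001 -0.006  0.001  0.001  0.001  0.001]
```

Emit:
arm_command([
  [[0, 0, 0], [0, 0, 0]],
  [[0, 0, 0], [0, 0, 0]],
])

```text
clock: 6.9
position: [490.1, -200.6, 178.8]
ee_rot: [0.75, -0.54, -0.309, -0.223]
contact_force: [0.3, -0.5, -5.1]
gripper_width: 39.5
grasp_force: 61.8
```

```bash
python3 - <<'E'
from h import *
s=st(); R0=R.from_quat(s['ee_rot']); print('pred O',s['position']+R0.apply(IO), s['joint_vel'].round(3))
mv([-0.9,-3.4,0]); mv([-0.9,-3.4,-40])
E
```

```text
6.9 [ 490.1 -200.6  178.8] [-0.42  0.59  0.2  -0.55 -1.74  0.81] F [ 0.3 -0.5 -5.1] w 39.5 61.8
pred O [ 493.64073278 -212.01804493  159.53991002] [-0.002  0.008  0.001  0.001  0.001  0.001]
shift [ 0.0083  0.0077 -0.0083] turn [ 0.0003 -0.0011  0.0005] | mm [ 2.1  1.9 -2.1] deg [ 0.  -0.2  0.1]
shift [0.1211 0.0077 0.1052] turn [ 0.0003 -0.0011  0.0005] | mm [30.3  1.9 26.3] deg [ 0.  -0.2  0.1]
```

Emit:
arm_command([
  [[0.008, 0.008, -0.008], [0, -0.001, 0]],
  [[0.036, 0.008, 0.02], [0, -0.001, 0]],
  [[0.078, 0.008, 0.062], [0, -0.001, 0]],
  [[0.121, 0.008, 0.105], [0, -0.001, 0]],
  [[0.121, 0.008, 0.105], [0, -0.001, 0]],
])

```text
clock: 7.4
position: [487.5, -203.5, 134.5]
ee_rot: [0.747, -0.541, -0.314, -0.223]
contact_force: [-1.0, -0.5, -4.9]
gripper_width: 39.6
grasp_force: 61.8
```

Emit:
arm_command([
  [[0, 0, 0], [0, 0, 0]],
])

```text
clock: 7.5
position: [488.6, -204.4, 136.8]
ee_rot: [0.749, -0.541, -0.312, -0.223]
contact_force: [0.5, -0.1, -4.5]
gripper_width: 39.4
grasp_force: 61.8
```

```bash
python3 - <<'E'
from injfit import *
look('p2')
E
```

```text
7.5 [ 488.6 -204.4  136.8] [-0.43  0.64  0.16 -0.55 -1.68  0.86] F [ 0.5 -0.1 -4.5] w 39.4 61.8
pred O [ 492.  -215.8  117.6] z [ 0.003 -0.002  1.   ] x az 108.5
top 380 offset in inj frame [-0.8 -0.9 -0.5] tilt deg [ 0.1 -0.2] 0.41 world O [ 493.1 -216.2  117.1]
side 775 offset in inj frame [-2.1 -1.1  0.8] tilt deg [ 0.3 -0.4] 0.256 world O [ 493.7 -217.4  118.4]
both 1155 offset in inj frame [-1.3 -1.1  0.7] tilt deg [ 0.3 -0.2] 0.317 world O [ 493.5 -216.7  118.3]
```

View pics/p2.png

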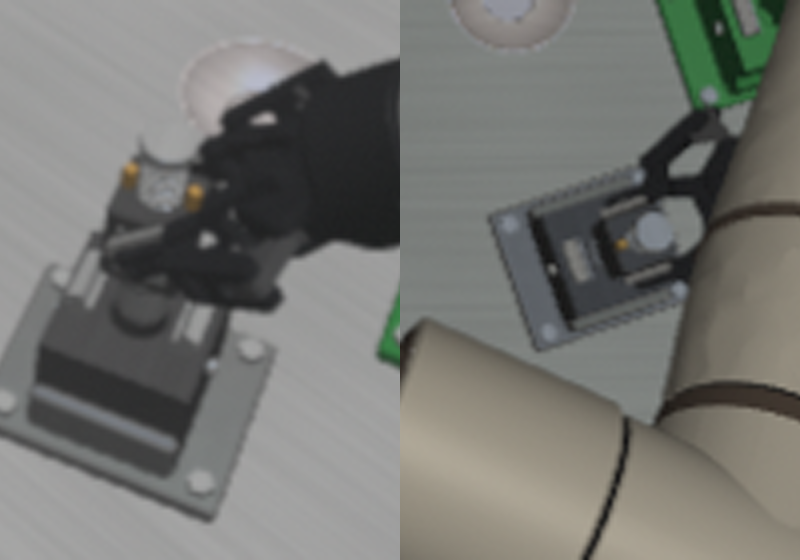

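The nut is about to enter the bore and its fitted position is within 0.7 mm. I'm lowering slowly and checking the force.

```bash
python3 - <<'E'
from h import *
st(); mv([-.2,.6,0]); mv([-.2,.6,-12])
E
```

```text
7.6 [ 489.2 -204.7  138.1] [-0.43  0.64  0.16 -0.55 -1.68  0.86] F [ 0.4  0.  -5.1] w 39.5 61.8
shift [-0.0018  0.      0.0018] turn [0.0003 0.0001 0.0001] | mm [-0.4  0.   0.4] deg [0.1 0.  0. ]
shift [ 0.0322 -0.0001  0.0357] turn [0.0003 0.0001 0.0001] | mm [ 8.  -0.   8.9] deg [0.1 0.  0. ]
```

Emit:
arm_command([
  [[0, 0, 0], [0, 0, 0]],
  [[0, 0, 0], [0, 0, 0]],
  [[0, 0, 0], [0, 0, 0]],
])

```text
clock: 7.9
position: [489.1, -204.6, 138.3]
ee_rot: [0.749, -0.54, -0.311, -0.224]
contact_force: [-0.6, -1.1, -4.8]
gripper_width: 39.2
grasp_force: 61.8
```

```bash
python3 - <<'E'
from injfit import *
look('p3');st();mv([0,0,-12])
E
```

```text
7.9 [ 489.1 -204.6  138.3] [-0.43  0.64  0.16 -0.55 -1.68  0.86] F [-0.6 -1.1 -4.8] w 39.2 61.8
pred O [ 492.5 -215.9  119. ] z [ 0. -0.  1.] x az 108.4
top 378 offset in inj frame [-1.1 -1.8 -0.1] tilt deg [ 1.7 -1. ] 0.416 world O [ 494.6 -216.4  119. ]
side 792 offset in inj frame [-1.8 -0.7 -0.1] tilt deg [ 0.2 -0.3] 0.267 world O [ 493.8 -217.5  119. ]
both 1170 offset in inj frame [-1.3 -0.7 -0.1] tilt deg [ 0.2 -0.3] 0.321 world O [ 493.6 -217.   119. ]
8.0 [ 489.  -204.5  138.2] [-0.43  0.64  0.16 -0.55 -1.68  0.86] F [-0.1  0.8 -4.5] w 39.4 61.8
shift [ 0.034  -0.      0.0339] turn [0.0003 0.0002 0.0001] | mm [ 8.5 -0.   8.5] deg [0. 0. 0.]
```

Emit:
arm_command([
  [[0.003, 0, 0.007], [0, 0, 0]],
  [[0.01, 0, 0.014], [0, 0, 0]],
  [[0.017, 0, 0.021], [0, 0, 0]],
  [[0.026, 0, 0.03], [0, 0, 0]],
  [[0.026, 0, 0.03], [0, 0, 0]],
])

```text
clock: 8.5
position: [488.4, -203.7, 127.3]
ee_rot: [0.749, -0.541, -0.312, -0.223]
contact_force: [-0.1, 0.1, -4.8]
gripper_width: 39.5
grasp_force: 61.8
```

Emit:
arm_command([
  [[0, 0, 0], [0, 0, 0]],
  [[0, 0, 0], [0, 0, 0]],
])

```text
clock: 8.7
position: [488.8, -203.9, 128.1]
ee_rot: [0.749, -0.54, -0.311, -0.224]
contact_force: [-0.0, 1.1, -5.5]
gripper_width: 38.9
grasp_force: 61.8
```

Emit:
arm_command([
  [[0.008, 0, 0.008], [0, 0, 0]],
  [[0.016, 0, 0.016], [0, 0, 0]],
  [[0.024, 0, 0.024], [0, 0, 0]],
  [[0.034, 0, 0.034], [0, 0, 0]],
  [[0.034, 0, 0.034], [0, 0, 0]],
])

```text
clock: 9.2
position: [488.4, -203.6, 115.3]
ee_rot: [0.749, -0.541, -0.312, -0.224]
contact_force: [-0.1, 0.4, -4.5]
gripper_width: 39.2
grasp_force: 61.8
```

Emit:
arm_command([
  [[0, 0, 0], [0, 0, 0]],
  [[0, 0, 0], [0, 0, 0]],
  [[0, 0, 0], [0, 0, 0]],
])

```text
clock: 9.5
position: [488.7, -203.9, 116.1]
ee_rot: [0.749, -0.54, -0.311, -0.224]
contact_force: [0.0, -0.7, -5.7]
gripper_width: 39.0
grasp_force: 61.8
```

```bash
python3 - <<'E'
from injfit import *
look('p4');s=st();print(s['wrist_torque']);mv([0,0,-12])
E
```

```text
9.5 [ 488.7 -203.9  116.1] [-0.43  0.66  0.15 -0.55 -1.64  0.88] F [ 0.  -0.7 -5.7] w 39.0 61.8
pred O [ 492.2 -215.3   96.9] z [ 0.001 -0.     1.   ] x az 108.4
top 363 offset in inj frame [-0.6 -3.5 -0.2] tilt deg [2.3 0.2] 0.408 world O [ 495.7 -214.7   96.7]
side 682 offset in inj frame [-1.7 -0.8 -0. ] tilt deg [ 0.1 -0.2] 0.274 world O [ 493.5 -216.6   96.9]
both 1045 offset in inj frame [-0.8 -0.9 -0.1] tilt deg [0.3 0.4] 0.325 world O [ 493.3 -215.7   96.8]
9.6 [ 488.7 -203.9  116.1] [-0.43  0.66  0.15 -0.55 -1.64  0.88] F [-0.6 -0.6 -6.1] w 39.3 61.8
[-2.37017365 -0.76989247 -0.01406765]
shift [ 0.034  -0.0001  0.0339] turn [0.0003 0.0002 0.    ] | mm [ 8.5 -0.   8.5] deg [0.1 0.  0. ]
```

Emit:
arm_command([
  [[0.009, 0, 0.009], [0, 0, 0]],
  [[0.018, 0, 0.018], [0, 0, 0]],
  [[0.027, 0, 0.027], [0, 0, 0]],
  [[0.034, 0, 0.034], [0, 0, 0]],
  [[0.034, 0, 0.034], [0, 0, 0]],
])

```text
clock: 10.1
position: [488.4, -203.7, 103.4]
ee_rot: [0.749, -0.541, -0.312, -0.223]
contact_force: [0.8, 0.3, -5.4]
gripper_width: 39.3
grasp_force: 61.8
```

Emit:
arm_command([
  [[0, 0, 0], [0, 0, 0]],
  [[0, 0, 0], [0, 0, 0]],
])

```text
clock: 10.3
position: [488.7, -203.9, 104.1]
ee_rot: [0.749, -0.54, -0.311, -0.224]
contact_force: [-0.5, 0.2, -4.4]
gripper_width: 39.4
grasp_force: 61.8
```

Emit:
arm_command([
  [[0.006, 0, 0.006], [0, 0, 0]],
  [[0.012, 0, 0.012], [0, 0, 0]],
  [[0.018, 0, 0.018], [0, 0, 0]],
  [[0.024, 0, 0.024], [0, 0, 0]],
  [[0.024, 0, 0.024], [0, 0, 0]],
])

```text
clock: 10.8
position: [488.4, -203.7, 95.1]
ee_rot: [0.749, -0.541, -0.312, -0.224]
contact_force: [-0.1, -0.9, -5.0]
gripper_width: 39.2
grasp_force: 61.8
```

Emit:
arm_command([
  [[0, 0, 0], [0, 0, 0]],
  [[0, 0, 0], [0, 0, 0]],
  [[0.003, 0, 0.003], [0, 0, 0]],
  [[0.003, 0, 0.003], [0, 0, 0]],
])

```text
clock: 11.2
position: [488.6, -203.8, 94.4]
ee_rot: [0.749, -0.541, -0.311, -0.224]
contact_force: [0.1, 0.7, -6.1]
gripper_width: 39.4
grasp_force: 61.8
```

Emit:
arm_command([
  [[0.003, 0, 0.003], [0, 0, 0]],
  [[0.003, 0, 0.003], [0, 0, 0]],
  [[0.005, 0, 0.005], [0, 0, 0]],
  [[0.005, 0, 0.005], [0, 0, 0]],
])

```text
clock: 11.6
position: [488.6, -203.8, 92.6]
ee_rot: [0.749, -0.541, -0.311, -0.224]
contact_force: [0.1, -0.3, -5.7]
gripper_width: 39.6
grasp_force: 61.8
```

Emit:
arm_command([
  [[0.002, 0, 0.002], [0, 0, 0]],
  [[0.002, 0, 0.002], [0, 0, 0]],
  [[0.002, 0, 0.002], [0, 0, 0]],
])

```text
clock: 11.9
position: [488.6, -203.8, 92.0]
ee_rot: [0.749, -0.541, -0.311, -0.224]
contact_force: [-0.3, -0.2, -5.4]
gripper_width: 39.5
grasp_force: 61.8
```

Emit:
arm_command([
  [[0.002, 0, 0.002], [0, 0, 0]],
  [[0.002, 0, 0.002], [0, 0, 0]],
  [[0.002, 0, 0.002], [0, 0, 0]],
])

```text
clock: 12.2
position: [488.6, -203.8, 91.2]
ee_rot: [0.749, -0.54, -0.311, -0.224]
contact_force: [0.8, -0.1, -5.4]
gripper_width: 39.0
grasp_force: 62.0
```

Emit:
arm_command([
  [[0.002, 0, 0.002], [0, 0, 0]],
  [[0.002, 0, 0.002], [0, 0, 0]],
  [[0.002, 0, 0.002], [0, 0, 0]],
])

```text
clock: 12.5
position: [488.6, -203.8, 91.2]
ee_rot: [0.749, -0.54, -0.311, -0.224]
contact_force: [-0.8, 0.5, -1.0]
gripper_width: 39.2
grasp_force: 62.2
```

Emit:
arm_command([
  [[0.001, 0, 0.001], [0, 0, 0]],
  [[0.001, 0, 0.001], [0, 0, 0]],
])

```text
clock: 12.7
position: [488.6, -203.8, 91.1]
ee_rot: [0.749, -0.54, -0.311, -0.224]
contact_force: [-0.3, 0.1, 3.0]
gripper_width: 39.3
grasp_force: 62.5
```

```bash
python3 - <<'E'
from injfit import *
look('p5')
E
```

```text
12.7 [ 488.6 -203.8   91.1] [-0.43  0.69  0.13 -0.54 -1.6   0.9 ] F [-0.3  0.1  3. ] w 39.3 62.5
pred O [ 492.1 -215.2   71.9] z [ 0.001 -0.001  1.   ] x az 108.5
top 334 offset in inj frame [-0.2 -2.2 -0.4] tilt deg [1.8 0.5] 0.45 world O [ 494.2 -214.7   71.4]
side 575 offset in inj frame [-2.1 -0.9  0.1] tilt deg [ 0.  -0.3] 0.292 world O [ 493.6 -216.9   72. ]
both 909 offset in inj frame [-0.3 -1.1  0.1] tilt deg [0.2 1. ] 0.355 world O [ 493.2 -215.2   72. ]
```

View pics/p5.png

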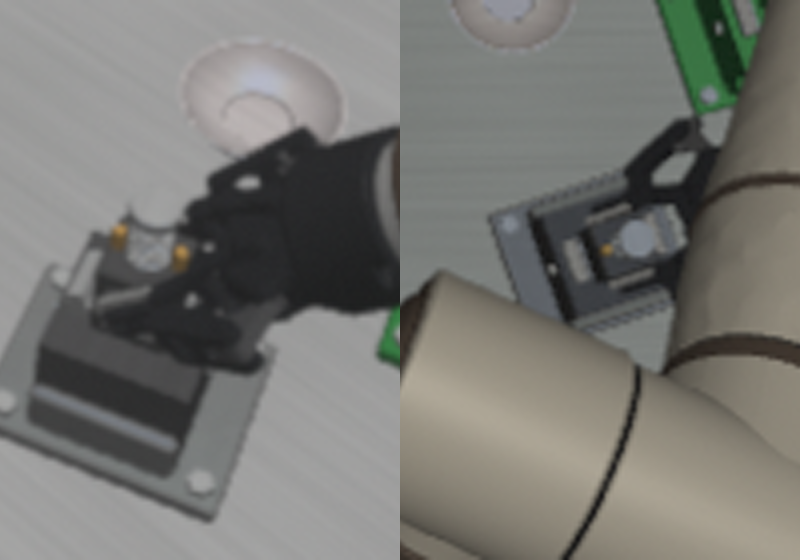

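The shoulder is seated at z = 72 with light contact, and both views show the body between the jaws. I'm releasing, then backing off along the tool axis.

Emit:
arm_command([
  [[0, 0, 0], [0, 0, 0]],
  [[0, 0, 0], [0, 0, 0]],
  [[0, 0, 0], [0, 0, 0]],
  [[0, 0, 0], [0, 0, 0]],
  [[0, 0, 0], [0, 0, 0]],
], grip=1)

```text
clock: 13.3
position: [488.6, -203.8, 90.0]
ee_rot: [0.749, -0.541, -0.311, -0.224]
contact_force: [0.1, -0.4, 0.7]
gripper_width: 85.4
grasp_force: 0.0
```

Emit:
arm_command([
  [[0, 0, -0.04], [0, 0, 0]],
  [[0, 0, -0.12], [0, 0, 0]],
  [[0, 0, -0.22], [0, 0, 0]],
  [[0, 0, -0.34], [0, 0, 0]],
  [[0, 0, -0.46], [0, 0, 0]],
])

```text
clock: 13.8
position: [514.6, -282.2, 172.8]
ee_rot: [0.749, -0.541, -0.311, -0.223]
contact_force: [-0.6, -0.7, 0.2]
gripper_width: 85.7
grasp_force: 0.0
```

```bash
python3 - <<'E'
from h import *
st()
for a in(198.4,18.4,108.4,130,160): rel([493.2,-216,230],down(a))
E
```

```text
13.8 [ 514.6 -282.2  172.8] [-0.51  0.71  0.39 -0.52 -1.85  0.84] F [-0.6 -0.7  0.2] w 85.7 0.0
shift [-0.3585 -0.0021  0.035 ] turn [0.1959 0.1951 0.4717] | mm [-89.6  -0.5   8.8] deg [35.3 35.1 84.9]
shift [-0.3585 -0.0021  0.035 ] turn [-0.1951  0.1959 -0.4719] | mm [-89.6  -0.5   8.8] deg [-35.1  35.3 -84.9]
shift [-0.3585 -0.0021  0.035 ] turn [ 3.827e-01 -8.000e-04  9.237e-01] | mm [-89.6  -0.5   8.8] deg [ 6.890e+01 -1.000e-01  1.663e+02]
shift [-0.3585 -0.0021  0.035 ] turn [0.3396 0.0641 0.8192] | mm [-89.6  -0.5   8.8] deg [ 61.1  11.5 147.5]
shift [-0.3585 -0.0021  0.035 ] turn [0.2775 0.1335 0.669 ] | mm [-89.6  -0.5   8.8] deg [ 49.9  24.  120.4]
```

```bash
python3 - <<'E'
from h import *
rel([493.2,-216,240],down(288.4));rel([505,-260,240],down(288.4))
E
```

```text
shift [-0.3868 -0.002   0.0068] turn [ 5.000e-04  2.501e-01 -1.000e-04] | mm [-96.7  -0.5   1.7] deg [ 0.1 45.  -0. ]
shift [-0.2582  0.0088 -0.1219] turn [ 5.000e-04  2.501e-01 -1.000e-04] | mm [-64.5   2.2 -30.5] deg [ 0.1 45.  -0. ]
```

Emit:
arm_command([
  [[-0.1, 0, -0.1], [0, 0.03, 0]],
  [[-0.2, 0, -0.18], [0, 0.077, 0]],
  [[-0.24, 0.005, -0.14], [0, 0.124, 0]],
  [[-0.258, 0.009, -0.122], [0, 0.171, 0]],
  [[-0.258, 0.009, -0.122], [0, 0.218, 0]],
], grip=0)

```text
clock: 14.3
position: [505.4, -259.2, 241.3]
ee_rot: [0.81, -0.584, -0.037, -0.028]
contact_force: [-0.5, -0.1, 0.0]
gripper_width: 12.5
grasp_force: 0.0
```

Emit:
arm_command([
  [[0, 0, 0], [0, 0.032, 0]],
  [[0, 0, 0], [0, 0.032, 0]],
  [[0, 0, 0], [0, 0.032, 0]],
  [[0, 0, 0], [0, 0.032, 0]],
])

```text
clock: 14.7
position: [505.5, -259.7, 239.0]
ee_rot: [0.811, -0.585, -0.001, -0.0]
contact_force: [-0.1, 0.3, -0.4]
gripper_width: -0.3
grasp_force: 0.0
```

```bash
python3 - <<'E'
from fit import *
st()
def caps(i): return np.minimum.reduce([cyl(i-np.array([s*15.5,0,0]),48,59,4.2) for s in(1,-1)]+[cyl(i,48,78,10)])
def f(p): return np.minimum.reduce([inj(p),caps(p)])
for n in('top','side'):
    im,d,W=cloud(n); cv2.imwrite('/tmp/%s.png'%n,im); P=W.reshape(-1,3); P=P[np.isfinite(P).all(1)]
    P=P[(np.hypot(P[:,0]-493,P[:,1]+216)<35)&(P[:,2]>92)&(P[:,2]<175)]
    r=fit(f,P-np.array([0,0,72.]),493,-216,[1.7,1.9,2.1]); print(n,len(P),r.x.round(2),np.degrees(r.x[2]).round(1),round(r.fun,3),'zmax',np.sort(P[:,2])[-30:][::6])
    t=P[P[:,2]>153]; print(len(t),t.mean(0) if len(t) else'')
rel([493.2,-216,200],down(288.4)); rel([493.2,-216,165],down(288.4))
E
```

```text
14.7 [ 505.5 -259.7  239. ] [-0.19  0.28 -0.12 -0.   -1.17  0.51] F [-0.1  0.3 -0.4] w -0.3 0.0
top 1 [ 488.96 -217.96    1.98    2.77] 113.4 0.0 zmax [122.77126768]
0 
side 658 [ 4.9336e+02 -2.1681e+02  1.8800e+00 -1.4000e-01] 107.7 0.142 zmax [158.55473999 158.71509184 159.00886237 159.48956501 159.99379119]
131 [ 491.64677859 -217.99796168  157.56073791]
shift [-0.1819 -0.009   0.154 ] turn [ 0.0004  0.0005 -0.0005] | mm [-45.5  -2.3  38.5] deg [ 0.1  0.1 -0.1]
shift [-0.1817 -0.0092  0.294 ] turn [ 0.0004  0.0005 -0.0005] | mm [-45.4  -2.3  73.5] deg [ 0.1  0.1 -0.1]
```

Emit:
arm_command([
  [[-0.07, -0.003, 0], [0, 0, 0]],
  [[-0.14, -0.005, 0], [0, 0, 0]],
  [[-0.183, -0.007, 0.05], [0, 0, 0]],
  [[-0.183, -0.007, 0.15], [0, 0, 0]],
  [[-0.183, -0.007, 0.24], [0, 0, 0]],
])

```text
clock: 15.3
position: [491.9, -214.4, 178.2]
ee_rot: [0.811, -0.585, -0.001, -0.0]
contact_force: [-0.5, -0.8, 0.1]
gripper_width: 0.3
grasp_force: 0.0
```

Emit:
arm_command([
  [[0, 0, 0], [0, 0, 0]],
  [[0, 0, 0], [0, 0, 0]],
  [[0, 0, 0], [0, 0, 0]],
])

```text
clock: 15.6
position: [492.9, -215.3, 180.0]
ee_rot: [0.811, -0.585, 0.0, -0.0]
contact_force: [-0.2, -0.2, 0.3]
gripper_width: -0.1
grasp_force: 0.0
```

Emit:
arm_command([
  [[0, 0, 0.02], [0, 0, 0]],
  [[0, 0, 0.045], [0, 0, 0]],
  [[0, 0, 0.072], [0, 0, 0]],
  [[0, 0, 0.072], [0, 0, 0]],
  [[0, 0, 0.072], [0, 0, 0]],
])

```text
clock: 16.1
position: [491.8, -215.0, 160.4]
ee_rot: [0.811, -0.585, -0.001, 0.001]
contact_force: [-0.9, 0.6, 0.1]
gripper_width: -0.3
grasp_force: 0.0
```

Emit:
arm_command([
  [[0, 0, 0.006], [0, 0, 0]],
  [[0, 0, 0.012], [0, 0, 0]],
  [[0, 0, 0.018], [0, 0, 0]],
  [[0, 0, 0.024], [0, 0, 0]],
  [[0, 0, 0.024], [0, 0, 0]],
])

```text
clock: 16.6
position: [492.4, -215.2, 156.6]
ee_rot: [0.811, -0.585, 0.0, 0.0]
contact_force: [-2.1, 1.7, 8.6]
gripper_width: -0.3
grasp_force: 4.8
```

Emit:
arm_command([
  [[0, 0, 0.005], [0, 0, 0]],
  [[0, 0, 0.01], [0, 0, 0]],
  [[0, 0, 0.015], [0, 0, 0]],
  [[0, 0, 0.02], [0, 0, 0]],
  [[0, 0, 0.02], [0, 0, 0]],
])

```text
clock: 17.1
position: [492.5, -215.2, 152.3]
ee_rot: [0.811, -0.584, 0.0, 0.0]
contact_force: [-4.0, 2.5, 12.2]
gripper_width: 0.3
grasp_force: 6.2
```

Emit:
arm_command([
  [[0, 0, 0.005], [0, 0, 0]],
  [[0, 0, 0.01], [0, 0, 0]],
  [[0, 0, 0.014], [0, 0, 0]],
  [[0, 0, 0.014], [0, 0, 0]],
])

```text
clock: 17.5
position: [492.5, -215.3, 149.3]
ee_rot: [0.811, -0.584, 0.001, 0.0]
contact_force: [-3.5, 3.2, 13.9]
gripper_width: 0.3
grasp_force: 7.2
```

Emit:
arm_command([
  [[0, 0, 0.004], [0, 0, 0]],
  [[0, 0, 0.008], [0, 0, 0]],
  [[0, 0, 0.008], [0, 0, 0]],
])

```text
clock: 17.8
position: [492.6, -215.3, 147.5]
ee_rot: [0.811, -0.584, 0.001, 0.0]
contact_force: [-4.9, 2.7, 14.7]
gripper_width: -0.0
grasp_force: 7.7
```

Emit:
arm_command([
  [[0, 0, 0.003], [0, 0, 0]],
  [[0, 0, 0.003], [0, 0, 0]],
  [[0, 0, 0.003], [0, 0, 0]],
])

```text
clock: 18.1
position: [492.6, -215.3, 146.9]
ee_rot: [0.811, -0.584, 0.001, 0.0]
contact_force: [-5.3, 3.9, 15.4]
gripper_width: 0.0
grasp_force: 7.9
```

Emit:
arm_command([
  [[0, 0, 0.003], [0, 0, 0]],
  [[0, 0, 0.003], [0, 0, 0]],
  [[0, 0, 0.003], [0, 0, 0]],
])

```text
clock: 18.4
position: [492.6, -215.3, 146.3]
ee_rot: [0.812, -0.584, 0.001, 0.0]
contact_force: [-4.8, 2.9, 16.0]
gripper_width: -0.2
grasp_force: 8.1
```

Emit:
arm_command([
  [[0, 0, 0.002], [0, 0, 0]],
  [[0, 0, 0.002], [0, 0, 0]],
  [[0, 0, 0.002], [0, 0, 0]],
])

```text
clock: 18.7
position: [492.6, -215.3, 146.1]
ee_rot: [0.812, -0.584, 0.001, 0.0]
contact_force: [-4.7, 3.5, 17.1]
gripper_width: -0.0
grasp_force: 8.7
```

Emit:
arm_command([
  [[0, 0, 0.002], [0, 0, 0]],
  [[0, 0, 0.002], [0, 0, 0]],
  [[0, 0, 0.002], [0, 0, 0]],
])

```text
clock: 19.0
position: [492.7, -215.4, 146.1]
ee_rot: [0.812, -0.584, 0.001, 0.0]
contact_force: [-5.4, 4.9, 19.5]
gripper_width: -0.2
grasp_force: 9.8
```

Emit:
arm_command([
  [[0, 0, 0.001], [0, 0, 0]],
  [[0, 0, 0.001], [0, 0, 0]],
  [[0, 0, 0.001], [0, 0, 0]],
])

```text
clock: 19.3
position: [492.8, -215.4, 146.1]
ee_rot: [0.812, -0.584, 0.001, 0.0]
contact_force: [-5.7, 3.2, 20.3]
gripper_width: -0.5
grasp_force: 10.4
```

The position holds at 146.1 while the force rises, so the follower is on its stop. I'll add one small nudge, then let it rise slowly.

Emit:
arm_command([
  [[0, 0, 0.002], [0, 0, 0]],
  [[0, 0, 0.002], [0, 0, 0]],
  [[0, 0, 0.002], [0, 0, 0]],
])

```text
clock: 19.6
position: [492.9, -215.5, 146.1]
ee_rot: [0.812, -0.584, 0.002, 0.0]
contact_force: [-6.4, 3.8, 23.1]
gripper_width: -0.4
grasp_force: 11.5
```

Emit:
arm_command([
  [[0, 0, -0.015], [0, 0, 0]],
  [[0, 0, -0.03], [0, 0, 0]],
  [[0, 0, -0.045], [0, 0, 0]],
  [[0, 0, -0.06], [0, 0, 0]],
  [[0, 0, -0.08], [0, 0, 0]],
])

```text
clock: 20.1
position: [492.1, -214.9, 161.7]
ee_rot: [0.811, -0.585, -0.0, -0.0]
contact_force: [-0.6, 0.1, -0.1]
gripper_width: 0.1
grasp_force: 0.0
```

Emit:
arm_command([
  [[0, 0, -0.08], [0, 0, 0]],
  [[0, 0, -0.2], [0, 0, 0]],
  [[0.15, 0, -0.3], [0, 0, 0]],
  [[0.33, 0, -0.3], [0, 0, 0]],
  [[0.5, 0, -0.3], [0, 0, 0]],
])

```text
clock: 20.6
position: [532.4, -334.9, 237.1]
ee_rot: [0.811, -0.585, 0.001, -0.0]
contact_force: [0.4, -0.3, -0.8]
gripper_width: 0.2
grasp_force: 0.0
```

Emit:
arm_command([
  [[0, 0, 0], [0, 0, 0]],
  [[0, 0, 0], [0, 0, 0]],
  [[0, 0, 0], [0, 0, 0]],
])

```text
clock: 20.9
position: [531.1, -333.0, 235.4]
ee_rot: [0.811, -0.585, -0.001, 0.0]
contact_force: [0.4, 0.2, -0.1]
gripper_width: 0.2
grasp_force: 0.0
```

```bash
python3 - <<'E'
from fit import *
st()
def caps(i): return np.minimum.reduce([cyl(i-np.array([s*15.5,0,0]),48,59,4.2) for s in(1,-1)]+[cyl(i,48,78,10)])
def f(p): return np.minimum.reduce([inj(p),caps(p)])
ims=[]
for n in('top','side'):
    im,d,W=cloud(n); ims.append(im); P=W.reshape(-1,3); P=P[np.isfinite(P).all(1)]
    P=P[(np.hypot(P[:,0]-493,P[:,1]+216)<35)&(P[:,2]>92)&(P[:,2]<175)]
    r=fit(f,P-np.array([0,0,72.]),493,-216,[1.7,1.9,2.1]); print(n,len(P),r.x.round(2),np.degrees(r.x[2]).round(1),round(r.fun,3),'zmax',np.sort(P[:,2])[-30:][::6])
cv2.imwrite('pics/end.png',np.hstack([cv2.resize(ims[1][220:360,290:430],(560,560),interpolation=2)[:,80:480],cv2.resize(ims[0][130:330,230:430],(560,560),interpolation=2)[:,80:480]]))
E
```

```text
20.9 [ 531.1 -333.   235.4] [-0.3   0.39  0.02 -0.   -1.21  0.62] F [ 0.4  0.2 -0.1] w 0.2 0.0
top 25 [ 4.9239e+02 -2.1593e+02  1.9000e+00 -3.0000e-01] 108.8 0.111 zmax [ 92.49809418  99.41360816 111.83518905 117.89298637 120.42956985]
side 655 [ 493.35 -216.7     1.89   -0.  ] 108.3 0.145 zmax [158.75384273 158.90257594 159.17160349 159.31038553 159.71926666]
```

View pics/end.png

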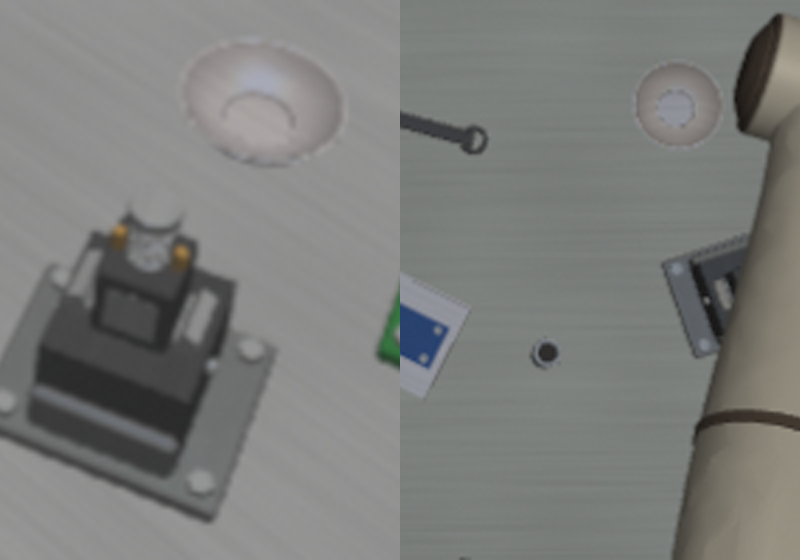

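The side view shows the injector upright between the jaws, home, with its follower back up (top at about z = 158). The dish, the socket and the part of the spanner in view stand where they were, and the arm is clear.

```bash
python3 -c "
from bench import arm
print(arm.job_done())"
```

```text
the job is handed in; nothing more can be done
None
```

The injector stands home in the fixture; its follower was pushed to the stop at about 23 N and sprang back, the arm is clear, and the job was handed in just after 21 s on the clock.

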